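Walk the heavy plaster vibrator home against its parking buffers

TASK

Creep the heavy white plaster vibrator back until its rear face has pushed both black sprung buffers of the aluminium parking rail in by a few millimetres, between the two yellow end blocks. It carries a plaster cast that is still setting, so never push it with more than 22 N (it will not slide straight at that, and a brisk knock counts too) but walk it in small steps, pushing its two front corners in turn and never letting it stand more than 20 degrees out of square with the rail. Do not tip it or touch the cast, which must stay standing on the round table; leave the wax puck, bowl and jar alone, and back off at the end.

Things in the scene. Friction and masses are not known exactly. Their poses are not given: they have to be found in the camera images.
- unit: Heavy plaster vibrator (4.4 kg, loose): white box 130 deep (x) x 300 wide (y) x 58 mm high, top at 64 mm, on two feet, 40 x 20 mm, at x=0, y=+-80 mm; round table 100 mm across on it, top at 80 mm. Origin on the bench under its centre; +x to its rear face, +y to its left. A push at mid front needs 24-30 N, at a front corner 12-17 N; it then turns about a point near the other foot.
- rail: Fixed aluminium rail 400 long (y), 25 thick (x), 45 mm high, with two sprung buffers and a yellow block 30 mm wide and high at each end sticking out 45 mm; 340 mm free between the blocks. Origin on the bench midway between the buffers' free front faces, 14 mm before the rail; +x into the rail, +y along it. The vibrator starts 25-55 mm short, within 0.1 rad of square and 10 mm of the middle.
- front_left (a point): Point to push at on the slick black nylon bumper at the left (+y) end of the vibrator's front: 50 wide, 40 high, standing out 8 mm from the box. On its face, 73 mm in front of the vibrator's middle, 130 mm to its left, 30 mm above the bench.
- front_right (a point): The same on the bumper at the right (-y) end of the front.
- rear_left (a point): Point on the vibrator's rear face, 20 mm in from its left (+y) corner, 35 mm above the bench.
- rear_right (a point): The same, 20 mm in from the right (-y) corner of the rear face.
- cast: Plaster dental cast, 48 x 56 mm base, about 31 mm high, 120 g, standing loose near the middle of the vibrator's round table; origin at the centre of its underside.
- puck: Pink wax puck 76 mm across, 22 mm high, loose bystander; origin under its centre.
- bowl: Green mixing bowl 80 mm across, 45 mm high, loose bystander; origin under its centre.
- jar: Small amber jar 52 mm across, 60 mm high, loose bystander beside the rail's +y end; origin under its centre.
- buffer_left (a joint): Black buffer, 46 wide, 34 mm high, 125 mm to the +y side of the rail's middle, 26 mm above the bench. Value in m: 0 = free, grows as it is pressed in; spring 0.4 N per mm, hard stop at 0.012.
- buffer_right (a joint): The same, 125 mm to the -y side.
Not all that is in view belongs to the job. What is meant by the cast is not blue or purple, and is the smaller of those in its own colour.

How it is judged:
By the outcome, as a careful person would: the job done as asked, in the order asked, and still so for the second after the job is handed in, with the robot touching nothing.
It also fails if it takes over 72 s, if anything falls off the work surface, if the arm or the gripper's body presses on something with over 40 N, if the wrist force passes 120 N, or if a joint passes its speed limit or range.

ROBOT

A 6-joint arm with a two-finger parallel gripper is mounted at the origin on the work surface. World frame = base frame: x ahead of the robot, y to its left, z up, the work surface at z = 0. Lengths are in m, angles in degrees, forces in N, time in s.
With the tool pointing down it reaches from about 0.3 to 0.75 m from the base axis. Payload 8.5 kg.
Tool frame: the origin (TCP) lies at the very end of the fingers, on their centre line; the grasp point (between the pads) lies 19 mm behind it; z points along the fingers, y is the line along which they close (so a half turn about z gives the same grasp; the last joint's range is limited). The gripper opens to 85 mm and grips with 20 to 120 N. Pads are 22 mm wide; open, the fingers measure 114 mm over their backs; the gripper's body (76 mm by 85 mm) begins 54 mm behind the grasp point. The pads swing forward as they close: fully open they stand 13 mm farther back than shut.
Start: joints at [-80.46, 21.807, 74.336, -0, 83.858, -12.336], TCP at [0.205, -0.51, 0.231] pointing down, gripper open.
Joint ranges: [-178.18, 178.18], [-50.72, 133.34], [12.68, 142.11], [-81.47, 261.47], [9.98, 163.14], [-165.26, 165.26]. Speed limits (degrees/s): [136.94, 136.94, 180, 180, 180, 180].

INTERFACE

Orientations are given as a 3x3 rotation matrix whose columns are the frame's x, y, z axes.
In Python, from rig import env, imaging gives the robot as it stands. The module is installed in compiled form; this text tells all that it offers.
- The arm moves only by the tool arm_command, never from a script. Its arguments are lists of equal length, an entry for each row: "turn": the turn, a rotation vector about the tool's x, y, z in units of 5 degrees (1.0 is 5 degrees), a list of three; "xyz": the shift along the tool's x, y, z in units of 50 mm (1.0 is 50 mm), a list of three; "claw": the finger opening in mm, from 0 to 85.4. A call has 1 to 12 rows; each row shifts and turns the commanded pose from where the row before left it, along the tool's axes as they then stand; what a row does not reach is not made up. A row lasts 1/10 s, in which the tool goes at most 50 mm and 8.59 degrees, less where a joint would pass 70% of its speed; a pose out of reach is approached as far as the arm can. A call is refused whole if a number of a shift passes 1 or a number of a turn 1, either way. A call with a gripper value outside its range is refused whole. The fingers move at their own pace and stop on an object; "squeeze" is the grip in N (left out, the last holds). Time passes only in rows, so rows that do not move let the fingers close. It gives the time, the measured TCP pose, the force, the opening and the grip force at its end, in the units of the state.
- env.observe(): the state, without advancing time (a new reading comes with each control period).
- imaging.get_image(name): name is "side" or "top" or "wrist"; returns (picture, depth): 420x560x3 uint8, blue, green, red; 420x560 float32, m along the optical axis (not along the pixel's ray), 0 where there is no reading.
- imaging.camera_info(name): a dict with "camera_matrix" (3x3 intrinsics, pixels), "k1" (the pictures are not rectified: a ray, as slopes to the right and down, at radius r is drawn at 1 + k1 r^2 times it, then the intrinsics apply), "rvec" (rotation vector, rad) and "tvec" (3), from world to camera coordinates, as OpenCV has them. Camera axes: x right, y down, z forward; pixel columns grow to the right and rows downward; lengths in m; the calibration is good to about 2 mm. A picture is of the moment at which its call begins: read the wrist's pose just before it. camera_info takes no time and is no camera call; for the wrist camera it gives the pose at the moment of the call.
- env.close_job(): hands the job in; it is judged then, once.
The state is a dict: "time_s": time; "q": joint angles; "qvel": joint speeds; "joint_efforts": joint torques, N m; "position": TCP position; "tool_rot": TCP orientation; "ft_force": force on the tool from outside, world axes, zero at the start; "wrist_torque": the same for the moment, N m; "grip_width": finger opening in m; "gripper_force": force on a finger pad.
Only numpy, scipy, OpenCV 4.12 (cv2) and the standard library are available. Lean on these libraries where they do the work, as an engineer would, in place of code of your own. Each camera call takes 0.05 s, during which the arm holds its last target. There are 200 camera calls.

## Working session

There is one attempt and no reset: what is moved stays moved. The work goes in short steps, Python scripts to look and compute and a tool call to move; the robot and the scene stay as the last step left them, time stands still between calls to the robot, and variables do not carry over. Pictures are saved under pics/ and viewed, at most 10 in all, crops included, and the job is handed in when it is done.

Besides the shell and the picture viewer there is one more tool, called after ">>>" by a JSON object that holds its "op" and its "data". arm_command: Moves the arm, as the interface text tells. Its arguments: {"type":"object","properties":{"turn":{"type":"array"},"xyz":{"type":"array"},"claw":{"type":"array"},"squeeze":{"type":"number"}},"required":["turn","xyz","claw"]}

```bash
mkdir -p pics; cat > h.py <<'E'
import numpy as np, cv2
from rig import env, imaging
def snap(n,f):
    ci=imaging.camera_info(n); im,d=imaging.get_image(n)
    cv2.imwrite(f'pics/{f}.png',im); np.savez(f'pics/{f}.npz',im=im,d=d,K=ci['camera_matrix'],k1=ci['k1'],r=ci['rvec'],t=ci['tvec'])
    return im,d
def ray(S,u,v):
    K=S['K']; D=np.array([float(S['k1']),0,0,0,0])
    p=cv2.undistortPoints(np.array([[[u,v]]],float),K,D)[0,0]
    # note model: forward distortion 1+k1 r^2
    R=cv2.Rodrigues(S['r'])[0]; c=-R.T@S['t'].reshape(3)
    return c,R.T@np.array([p[0],p[1],1.])
def atz(S,u,v,z):
    c,w=ray(S,u,v); return c+w*(z-c[2])/w[2]
def cloud(S):
    K=S['K']; D=np.array([float(S['k1']),0,0,0,0]); d=S['d']
    v,u=np.mgrid[:d.shape[0],:d.shape[1]]
    p=cv2.undistortPoints(np.stack([u,v],-1).reshape(-1,1,2).astype(float),K,D)[:,0]
    P=np.c_[p,np.ones(len(p))]*d.reshape(-1,1)
    R=cv2.Rodrigues(S['r'])[0]
    return ((P-S['t'].reshape(3))@R).reshape(*d.shape,3)
E
python3 - <<'E'
from h import *
a,_=snap('top','top0'); b,_=snap('side','side0')
s=env.observe(); print(s['time_s'],s['position'],s['tool_rot'],s['ft_force'])
E
```

```text
0.1 [ 0.2048713  -0.51015927  0.2307667 ] [[ 9.28005999e-01  3.72565197e-01 -1.99820109e-04]
 [ 3.72565136e-01 -9.28005162e-01  1.28004459e-03]
 [ 2.91465971e-04 -1.26233506e-03 -9.99999161e-01]] [-0.16871116  0.71870614  0.23401332]
```

View pics/top0.png

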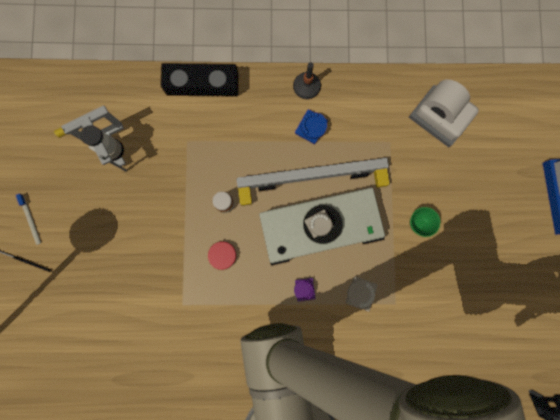

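View pics/side0.png

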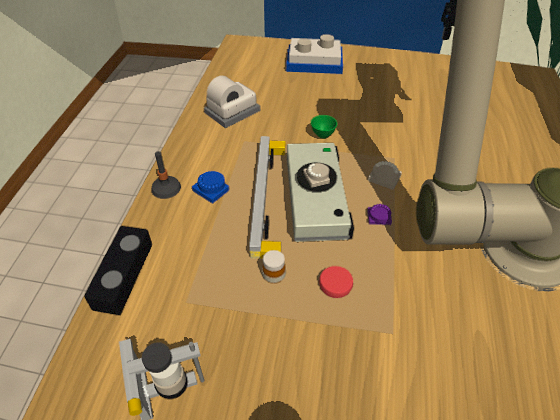

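The top view shows the unit at about (322,225) and the rail at (238–388, 160–188), with yellow blocks at (245,196) and (382,177). The jar is at (222,201), the puck at (222,256) and the bowl at (426,221). The purple and grey items in front, at (305,289) and (361,293), are distractors.

```bash
cat >> h.py <<'E'
def fit(P,lo,hi,box):
    m=(P[...,2]>lo)&(P[...,2]<hi)&(P[...,0]>box[0])&(P[...,0]<box[1])&(P[...,1]>box[2])&(P[...,1]<box[3])
    return m
E
python3 - <<'E'
from h import *
S=dict(np.load('pics/top0.npz')); P=cloud(S)
for n,(u,v) in dict(unit=(290,225),unit2=(370,215),cast=(320,222),table=(304,225),rail=(310,172),yl=(245,196),yr=(382,177),jar=(222,201),puck=(222,256),bowl=(426,221),purple=(305,289),grey=(361,293),bench=(330,270)).items(): print(n,P[v,u].round(3))
im=S['im']
for n,(lo,hi) in dict(unit=(.058,.069),rail=(.039,.050)).items():
    m=((P[...,2]>lo)&(P[...,2]<hi)).astype(np.uint8)
    m[:,:225]=0;m[:,400:]=0;m[:150]=0;m[280:]=0
    k,l,st,ce=cv2.connectedComponentsWithStats(m); i=1+np.argmax(st[1:,4])
    q=P[l==i][:,:2]; r=cv2.minAreaRect((q*1000).astype(np.float32)); print(n,len(q),r, cv2.boxPoints(r).round(1).tolist())
cv2.imwrite('pics/c0.png',cv2.resize(im[150:275,225:400],None,fx=4.5,fy=4.5,interpolation=cv2.INTER_CUBIC))
E
```

```text
unit [0.533 0.    0.064]
unit2 [ 0.558 -0.203  0.066]
cast [ 0.537 -0.071  0.106]
table [ 0.531 -0.034  0.081]
rail [ 0.673 -0.053  0.046]
yl [0.611 0.117 0.032]
yr [ 0.664 -0.247  0.028]
jar [0.594 0.173 0.061]
puck [0.455 0.176 0.023]
bowl [ 0.547 -0.366  0.011]
purple [ 0.37  -0.039  0.025]
grey [ 0.361 -0.182  0.037]
bench [ 0.417 -0.108  0.003]
unit 4708 ((534.7257690429688, -81.17927551269531), (132.4666290283203, 300.1226501464844), 12.73457145690918) [[437.0, 50.599998474121094], [503.20001220703125, -242.10000610351562], [632.4000244140625, -212.89999389648438], [566.2999877929688, 79.80000305175781]]
rail 1456 ((673.9263305664062, -59.11907958984375), (25.960105895996094, 398.1086120605469), 7.85814094543457) [[633.9000244140625, 136.3000030517578], [688.2999877929688, -258.1000061035156], [714.0, -254.5], [659.5999755859375, 139.8000030517578]]
```

View pics/c0.png

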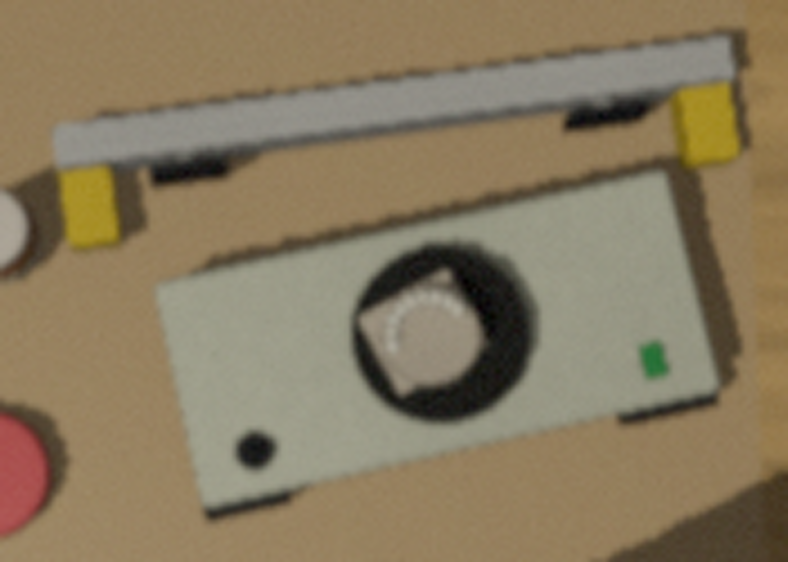

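>>> {"op": "arm_command", "data": {"turn": [[0,0,1],[0,0,1],[0,0,0.8],[0,0,0],[0,0,0],[0,0,0],[0,0,0],[0,0,0],[0,0,0],[0,0,0],[0,0,0],[0,0,0]], "xyz": [[0,0,0],[0,0,0],[0,0,0],[0.5,-0.6,0],[0.5,-0.7,0],[0.5,-0.7,0],[0.5,-0.7,0],[0.5,-0.7,0],[0.5,-0.7,0],[0.5,-0.7,0],[0.5,-0.7,0],[0.5,-0.7,0]], "claw": [0,0,0,0,0,0,0,0,0,0,0,0], "squeeze": 20}}

```text
time_s: 1.3
position: [0.3857, -0.1708, 0.2312]
tool_rot: [[0.991, 0.137, -0.0], [0.137, -0.991, 0.0], [-0.0, -0.0, -1.0]]
ft_force: [0.9, -0.1, 0.3]
grip_width: 0.0
gripper_force: 0.0
```

```bash
cat >> h.py <<'E'
a=np.radians(7.86); O=np.array([.6477,-.0627]); RX=np.array([np.cos(a),np.sin(a)]); RY=np.array([-np.sin(a),np.cos(a)])
def rail(p): d=np.asarray(p)[...,:2]-O; return np.stack([d@RX,d@RY],-1)*1000
def st():
    s=env.observe(); R=np.array(s['tool_rot']); p=np.array(s['position']); f=np.array(s['ft_force'])
    print('t',s['time_s'],'rail',rail(p).round(1),'z',(p[2]*1000).round(1),'yaw',np.degrees(np.arctan2(R[1,0],R[0,0])).round(2),'F',(f[:2]@RX).round(1),(f[:2]@RY).round(1),f[2].round(1))
E
python3 -c "
from h import *
st()"
```

```text
t 1.3 rail [-274.3  -71.2] z 231.2 yaw 7.86 F 0.9 -0.2 0.3
```

>>> {"op": "arm_command", "data": {"turn": [[0,0,0],[0,0,0],[0,0,0],[0,0,0],[0,0,0],[0,0,0],[0,0,0],[0,0,0],[0,0,0],[0,0,0],[0,0,0],[0,0,0]], "xyz": [[0.16,-0.76,0],[0.16,-0.76,0],[0.16,-0.76,0],[0.16,-0.76,0],[0.16,-0.76,0],[0,0,0.7],[0,0,0.7],[0,0,0.7],[0,0,0.7],[0,0,0.7],[0,0,0.7],[0,0,0]], "claw": [0,0,0,0,0,0,0,0,0,0,0,0]}}

```text
time_s: 2.5
position: [0.3969, 0.0216, 0.0186]
tool_rot: [[0.991, 0.137, -0.008], [0.137, -0.991, 0.002], [-0.007, -0.003, -1.0]]
ft_force: [0.1, -0.3, 0.7]
grip_width: 0.0004
gripper_force: 0.0
```

```bash
python3 - <<'E'
from h import *
st(); snap('side','s1')
E
```

```text
t 2.5 rail [-236.9  117.8] z 18.6 yaw 7.87 F 0.0 -0.3 0.7
```

View pics/s1.png

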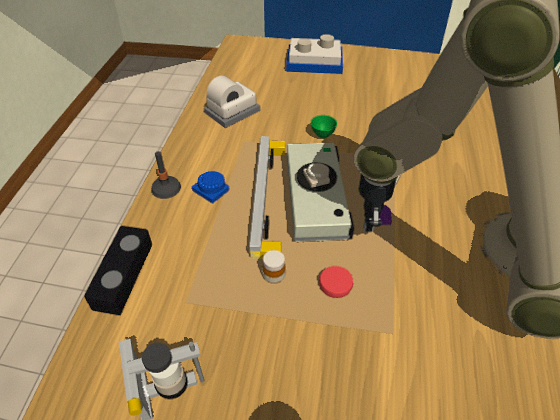

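The gripper, at about (375,210), stands in front of the left bumper at (350,228) and clear of the other objects. Next is a slow approach.

>>> {"op": "arm_command", "data": {"turn": [[0,0,0],[0,0,0],[0,0,0],[0,0,0],[0,0,0],[0,0,0],[0,0,0],[0,0,0],[0,0,0],[0,0,0],[0,0,0],[0,0,0]], "xyz": [[0.1,0,0],[0.1,0,0],[0.1,0,0],[0.1,0,0],[0.02,0,0],[0.02,0,0],[0.02,0,0],[0.02,0,0],[0.02,0,0],[0.02,0,0],[0.02,0,0],[0.02,0,0]], "claw": [0,0,0,0,0,0,0,0,0,0,0,0]}}

```text
time_s: 3.75
position: [0.425, 0.0252, 0.021]
tool_rot: [[0.99, 0.137, -0.004], [0.137, -0.991, 0.0], [-0.004, -0.001, -1.0]]
ft_force: [-8.0, -3.2, 1.6]
grip_width: 0.0001
gripper_force: 4.4
```

>>> {"op": "arm_command", "data": {"turn": [[0,0,0],[0,0,0],[0,0,0],[0,0,0]], "xyz": [[0.02,0,0],[0.02,0,0],[0.02,0,0],[0.02,0,0]], "claw": [0,0,0,0]}}

```text
time_s: 4.15
position: [0.4263, 0.0263, 0.0204]
tool_rot: [[0.99, 0.138, -0.01], [0.138, -0.99, 0.002], [-0.01, -0.003, -1.0]]
ft_force: [-14.2, -0.1, 2.2]
grip_width: -0.0
gripper_force: 6.9
```

>>> {"op": "arm_command", "data": {"turn": [[0,0,0],[0,0,0],[0,0,0],[0,0,0]], "xyz": [[0.02,0,0],[0.02,0,0],[0.02,0,0],[0.02,0,0]], "claw": [0,0,0,0]}}

```text
time_s: 4.55
position: [0.4301, 0.0271, 0.0203]
tool_rot: [[0.99, 0.138, -0.011], [0.138, -0.99, 0.002], [-0.01, -0.003, -1.0]]
ft_force: [-13.6, 0.4, 0.8]
grip_width: 0.0003
gripper_force: 6.8
```

>>> {"op": "arm_command", "data": {"turn": [[0,0,0],[0,0,0],[0,0,0],[0,0,0],[0,0,0],[0,0,0],[0,0,0],[0,0,0],[0,0,0],[0,0,0],[0,0,0],[0,0,0]], "xyz": [[0.03,0,0],[0.03,0,0],[0.03,0,0],[0.03,0,0],[0.03,0,0],[0.03,0,0],[0.03,0,0],[0.03,0,0],[0.03,0,0],[0.03,0,0],[0.03,0,0],[0.03,0,0]], "claw": [0,0,0,0,0,0,0,0,0,0,0,0]}}

```text
time_s: 5.75
position: [0.4475, 0.0297, 0.02]
tool_rot: [[0.99, 0.137, -0.012], [0.138, -0.99, 0.002], [-0.012, -0.004, -1.0]]
ft_force: [-14.2, 0.7, -1.2]
grip_width: -0.0002
gripper_force: 7.0
```

```bash
cat >> h.py <<'E'
def unit(n,show=True):
    snap('top',n); S=dict(np.load(f'pics/{n}.npz')); P=cloud(S)
    q=rail(P); z=P[...,2]
    m=((z>.057)&(z<.071)&(q[...,0]>-230)&(q[...,0]<12)&(abs(q[...,1])<190)).astype(np.uint8)
    k,l,s,c=cv2.connectedComponentsWithStats(m); i=1+np.argmax(s[1:,4])
    r=cv2.minAreaRect(q[l==i].astype(np.float32)); B=cv2.boxPoints(r)
    B=B[np.argsort(B[:,0])]; F=B[:2];E=B[2:]
    E=E[np.argsort(E[:,1])];F=F[np.argsort(F[:,1])]
    th=np.degrees(np.arctan2(-(E[1]-E[0])[0],(E[1]-E[0])[1]))
    print('size',np.sort(r[1]).round(1),'yaw',th.round(2),'centre',np.round(r[0],1),'rearR',E[0].round(1),'rearL',E[1].round(1),'frontR',F[0].round(1),'frontL',F[1].round(1))
    c=P[(z>.095)&(z<.12)&(q[...,0]>-170)&(q[...,0]<0)&(abs(q[...,1])<70)]
    print('cast',len(c),rail(c).mean(0).round(1) if len(c) else '')
E
python3 - <<'E'
from h import *
st(); unit('u1')
E
```

```text
t 5.75 rail [-185.7  118.9] z 20.0 yaw 7.9 F -14.0 2.6 -1.2
size [132.7 299.4] yaw -2.1 centre [-106.5   -2.6] rearR [ -45.7 -154.7] rearL [-34.7 144.6] frontR [-178.2 -149.8] frontL [-167.2  149.4]
cast 396 [-105.     7.6]
```

>>> {"op": "arm_command", "data": {"turn": [[0,0,0],[0,0,0],[0,0,0],[0,0,0],[0,0,0],[0,0,0],[0,0,0],[0,0,0]], "xyz": [[0.03,0,0],[0.03,0,0],[0.03,0,0],[0.03,0,0],[0.03,0,0],[0.03,0,0],[0.03,0,0],[0.03,0,0]], "claw": [0,0,0,0,0,0,0,0]}}

```text
time_s: 6.6
position: [0.4593, 0.0315, 0.0199]
tool_rot: [[0.99, 0.137, -0.012], [0.137, -0.991, 0.002], [-0.012, -0.004, -1.0]]
ft_force: [-14.6, 3.0, -0.8]
grip_width: 0.0
gripper_force: 7.2
```

>>> {"op": "arm_command", "data": {"turn": [[0,0,0],[0,0,0],[0,0,0],[0,0,0],[0,0,0],[0,0,0],[0,0,0],[0,0,0],[0,0,0],[0,0,0],[0,0,0]], "xyz": [[-0.2,0,0],[-0.35,0,0],[-0.35,0,0],[0,0.75,0],[0,0.75,0],[0,0.75,0],[0,0.75,0],[0,0.75,0],[0,0.75,0],[0,0.75,0],[0,0,0]], "claw": [0,0,0,0,0,0,0,0,0,0,0]}}

```text
time_s: 7.7
position: [0.4567, -0.2406, 0.0216]
tool_rot: [[0.991, 0.133, 0.003], [0.133, -0.991, -0.003], [0.003, 0.004, -1.0]]
ft_force: [0.7, 0.3, 0.1]
grip_width: 0.0001
gripper_force: 0.0
```

```bash
python3 - <<'E'
from h import *
st(); unit('u2')
E
```

```text
t 7.7 rail [-213.5 -150.1] z 21.6 yaw 7.66 F 0.7 0.2 0.1
size [132.4 300.2] yaw -5.89 centre [-102.2   -3.3] rearR [ -51.7 -159.4] rearL [-20.9 139.2] frontR [-183.5 -145.8] frontL [-152.6  152.8]
cast 399 [-100.5    6.9]
```

>>> {"op": "arm_command", "data": {"turn": [[0,0,0],[0,0,0],[0,0,0],[0,0,0],[0,0,0],[0,0,0],[0,0,0],[0,0,0],[0,0,0],[0,0,0],[0,0,0],[0,0,0]], "xyz": [[0,-0.45,0],[0.1,0,0],[0.06,0,0],[0.02,0,0],[0.02,0,0],[0.02,0,0],[0.02,0,0],[0.02,0,0],[0.02,0,0],[0.02,0,0],[0.02,0,0],[0.02,0,0]], "claw": [0,0,0,0,0,0,0,0,0,0,0,0]}}

```text
time_s: 8.95
position: [0.468, -0.2109, 0.021]
tool_rot: [[0.991, 0.137, -0.004], [0.137, -0.991, 0.001], [-0.004, -0.002, -1.0]]
ft_force: [-10.1, -1.7, 2.6]
grip_width: -0.0
gripper_force: 5.2
```

>>> {"op": "arm_command", "data": {"turn": [[0,0,0],[0,0,0],[0,0,0],[0,0,0],[0,0,0],[0,0,0]], "xyz": [[0.02,0,0],[0.02,0,0],[0.02,0,0],[0.02,0,0],[0.02,0,0],[0.02,0,0]], "claw": [0,0,0,0,0,0]}}

```text
time_s: 9.55
position: [0.4725, -0.2099, 0.0205]
tool_rot: [[0.99, 0.137, -0.007], [0.137, -0.991, 0.002], [-0.007, -0.003, -1.0]]
ft_force: [-13.0, -2.6, 1.0]
grip_width: -0.0
gripper_force: 6.8
```

```bash
python3 - <<'E'
from h import *
st()
E
```

```text
t 9.55 rail [-193.7 -121.9] z 20.5 yaw 7.9 F -13.2 -0.8 1.0
```

>>> {"op": "arm_command", "data": {"turn": [[0,0,0],[0,0,0],[0,0,0],[0,0,0],[0,0,0],[0,0,0],[0,0,0],[0,0,0],[0,0,0],[0,0,0],[0,0,0],[0,0,0]], "xyz": [[0.03,0,0],[0.03,0,0],[0.03,0,0],[0.03,0,0],[0.03,0,0],[0.03,0,0],[0.03,0,0],[0.03,0,0],[0.03,0,0],[0.03,0,0],[0.03,0,0],[0.03,0,0]], "claw": [0,0,0,0,0,0,0,0,0,0,0,0]}}

```text
time_s: 10.75
position: [0.4903, -0.2078, 0.0205]
tool_rot: [[0.99, 0.138, -0.007], [0.138, -0.99, 0.002], [-0.007, -0.003, -1.0]]
ft_force: [-14.0, -5.6, -0.0]
grip_width: -0.0002
gripper_force: 7.2
```

>>> {"op": "arm_command", "data": {"turn": [[0,0,0],[0,0,0],[0,0,0],[0,0,0],[0,0,0],[0,0,0],[0,0,0],[0,0,0],[0,0,0],[0,0,0],[0,0,0]], "xyz": [[0.03,0,0],[0.03,0,0],[0.03,0,0],[0.03,0,0],[0.03,0,0],[0.03,0,0],[0.03,0,0],[0.03,0,0],[0.03,0,0],[0.03,0,0],[0.03,0,0]], "claw": [0,0,0,0,0,0,0,0,0,0,0]}}

```text
time_s: 11.85
position: [0.5066, -0.2058, 0.0203]
tool_rot: [[0.99, 0.137, -0.007], [0.138, -0.991, 0.001], [-0.007, -0.002, -1.0]]
ft_force: [-13.8, -6.0, -2.0]
grip_width: -0.0001
gripper_force: 7.2
```

```bash
python3 - <<'E'
from h import *
st(); unit('u3')
E
```

```text
t 11.85 rail [-159.3 -122.5] z 20.3 yaw 7.9 F -14.5 -4.0 -2.0
size [130.1 299.4] yaw 6.1 centre [-86.7  -2.1] rearR [  -6.1 -144. ] rearL [-37.9 153.7] frontR [-135.5 -157.8] frontL [-167.3  139.8]
cast 438 [-94.9   0.8]
```

>>> {"op": "arm_command", "data": {"turn": [[0,0,0],[0,0,0],[0,0,0],[0,0,0],[0,0,0],[0,0,0],[0,0,0],[0,0,0],[0,0,0],[0,0,0],[0,0,0],[0,0,0]], "xyz": [[-0.2,0,0],[-0.4,0,0],[-0.4,0,0],[0,-0.7,0],[0,-0.7,0],[0,-0.7,0],[0,-0.7,0],[0,-0.7,0],[0,-0.7,0],[0,-0.4,0],[0,-0.2,0],[0,0,0]], "claw": [0,0,0,0,0,0,0,0,0,0,0,0]}}

```text
time_s: 13.1
position: [0.4271, 0.0257, 0.0215]
tool_rot: [[0.99, 0.139, 0.001], [0.139, -0.99, 0.0], [0.001, 0.0, -1.0]]
ft_force: [0.4, 0.7, -0.2]
grip_width: 0.0
gripper_force: 0.0
```

>>> {"op": "arm_command", "data": {"turn": [[0,0,0],[0,0,0],[0,0,0],[0,0,0],[0,0,0],[0,0,0],[0,0,0],[0,0,0],[0,0,0],[0,0,0]], "xyz": [[0.1,0,0],[0.1,0,0],[0.05,0,0],[0.02,0,0],[0.02,0,0],[0.02,0,0],[0.02,0,0],[0.02,0,0],[0.02,0,0],[0.02,0,0]], "claw": [0,0,0,0,0,0,0,0,0,0]}}

```text
time_s: 14.1
position: [0.4465, 0.0278, 0.0213]
tool_rot: [[0.991, 0.137, 0.0], [0.137, -0.991, 0.0], [0.0, -0.0, -1.0]]
ft_force: [0.4, 0.6, -0.2]
grip_width: -0.0001
gripper_force: 0.0
```

```bash
python3 - <<'E'
from h import *
st()
E
```

```text
t 14.1 rail [-186.9  117.2] z 21.3 yaw 7.88 F 0.5 0.6 -0.2
```

>>> {"op": "arm_command", "data": {"turn": [[0,0,0],[0,0,0],[0,0,0],[0,0,0],[0,0,0],[0,0,0],[0,0,0],[0,0,0],[0,0,0],[0,0,0],[0,0,0],[0,0,0]], "xyz": [[0.02,0,0],[0.02,0,0],[0.02,0,0],[0.02,0,0],[0.02,0,0],[0.02,0,0],[0.02,0,0],[0.02,0,0],[0.02,0,0],[0.03,0,0],[0.03,0,0],[0.03,0,0]], "claw": [0,0,0,0,0,0,0,0,0,0,0,0]}}

```text
time_s: 15.3
position: [0.4554, 0.0304, 0.0202]
tool_rot: [[0.99, 0.138, -0.011], [0.138, -0.99, 0.002], [-0.01, -0.003, -1.0]]
ft_force: [-12.7, -0.6, 0.6]
grip_width: 0.0001
gripper_force: 6.8
```

>>> {"op": "arm_command", "data": {"turn": [[0,0,0],[0,0,0],[0,0,0],[0,0,0],[0,0,0],[0,0,0],[0,0,0],[0,0,0],[0,0,0],[0,0,0],[0,0,0],[0,0,0]], "xyz": [[0.03,0,0],[0.03,0,0],[0.03,0,0],[0.03,0,0],[0.03,0,0],[0.03,0,0],[0.03,0,0],[0.03,0,0],[0.03,0,0],[0.03,0,0],[0.03,0,0],[0.03,0,0]], "claw": [0,0,0,0,0,0,0,0,0,0,0,0]}}

```text
time_s: 16.5
position: [0.4728, 0.0331, 0.0199]
tool_rot: [[0.99, 0.137, -0.012], [0.137, -0.991, 0.002], [-0.011, -0.004, -1.0]]
ft_force: [-14.8, 2.2, -0.9]
grip_width: -0.0001
gripper_force: 7.1
```

```bash
python3 - <<'E'
from h import *
st(); unit('u4')
E
```

```text
t 16.5 rail [-160.1  118.8] z 19.9 yaw 7.9 F -14.4 4.2 -0.9
size [132.5 299.4] yaw -1.41 centre [-79.6  -2.5] rearR [ -17.1 -153.8] rearL [ -9.7 145.5] frontR [-149.5 -150.5] frontL [-142.2  148.7]
cast 394 [-78.7   7.9]
```

>>> {"op": "arm_command", "data": {"turn": [[0,0,0],[0,0,0],[0,0,0],[0,0,0],[0,0,0],[0,0,0],[0,0,0],[0,0,0]], "xyz": [[0.03,0,0],[0.03,0,0],[0.03,0,0],[0.03,0,0],[0.03,0,0],[0.03,0,0],[0.03,0,0],[0.03,0,0]], "claw": [0,0,0,0,0,0,0,0]}}

```text
time_s: 17.35
position: [0.484, 0.035, 0.0197]
tool_rot: [[0.99, 0.137, -0.014], [0.137, -0.991, 0.002], [-0.013, -0.004, -1.0]]
ft_force: [-16.4, 1.9, 0.5]
grip_width: 0.0004
gripper_force: 8.5
```

>>> {"op": "arm_command", "data": {"turn": [[0,0,0],[0,0,0],[0,0,0],[0,0,0],[0,0,0],[0,0,0],[0,0,0],[0,0,0],[0,0,0],[0,0,0],[0,0,0],[0,0,0]], "xyz": [[-0.2,0,0],[-0.3,0,0],[-0.3,0,0],[0,0.7,0],[0,0.7,0],[0,0.7,0],[0,0.7,0],[0,0.7,0],[0,0.7,0],[0,0.4,0],[0,0.25,0],[0,0,0]], "claw": [0,0,0,0,0,0,0,0,0,0,0,0]}}

```text
time_s: 18.55
position: [0.4833, -0.2126, 0.0213]
tool_rot: [[0.991, 0.136, 0.0], [0.136, -0.991, -0.0], [0.0, 0.0, -1.0]]
ft_force: [-0.4, 0.5, -0.2]
grip_width: 0.0001
gripper_force: 0.0
```

```bash
python3 - <<'E'
from h import *
st(); unit('u5')
E
```

```text
t 18.55 rail [-183.4 -126. ] z 21.3 yaw 7.81 F -0.3 0.6 -0.2
size [131.8 300.4] yaw -5.5 centre [-74.7  -2.7] rearR [ -23.5 -158.6] rearL [  5.3 140.5] frontR [-154.7 -145.9] frontL [-125.9  153.1]
cast 392 [-74.1   6.8]
```

>>> {"op": "arm_command", "data": {"turn": [[0,0,0],[0,0,0],[0,0,0],[0,0,0],[0,0,0],[0,0,0],[0,0,0],[0,0,0],[0,0,0],[0,0,0],[0,0,0],[0,0,0]], "xyz": [[0.1,0,0],[0.08,0,0],[0.02,0,0],[0.02,0,0],[0.02,0,0],[0.02,0,0],[0.02,0,0],[0.02,0,0],[0.02,0,0],[0.02,0,0],[0.02,0,0],[0.02,0,0]], "claw": [0,0,0,0,0,0,0,0,0,0,0,0]}}

```text
time_s: 19.8
position: [0.4991, -0.209, 0.0206]
tool_rot: [[0.991, 0.137, -0.007], [0.137, -0.991, 0.002], [-0.007, -0.003, -1.0]]
ft_force: [-13.3, -3.1, 0.7]
grip_width: 0.0001
gripper_force: 6.6
```

>>> {"op": "arm_command", "data": {"turn": [[0,0,0],[0,0,0],[0,0,0],[0,0,0],[0,0,0],[0,0,0],[0,0,0],[0,0,0],[0,0,0],[0,0,0]], "xyz": [[0.03,0,0],[0.03,0,0],[0.03,0,0],[0.03,0,0],[0.03,0,0],[0.03,0,0],[0.03,0,0],[0.03,0,0],[0.03,0,0],[0.03,0,0]], "claw": [0,0,0,0,0,0,0,0,0,0]}}

```text
time_s: 20.8
position: [0.5139, -0.2073, 0.0204]
tool_rot: [[0.991, 0.137, -0.007], [0.137, -0.991, 0.002], [-0.007, -0.002, -1.0]]
ft_force: [-13.1, -5.2, 0.8]
grip_width: 0.0003
gripper_force: 7.0
```

```bash
python3 - <<'E'
from h import *
st(); unit('u6')
E
```

```text
t 20.8 rail [-152.3 -124.9] z 20.4 yaw 7.88 F -13.7 -3.4 0.8
size [130.4 299.1] yaw 0.37 centre [-68.5  -2.4] rearR [  -2.3 -151.5] rearL [ -4.3 147.6] frontR [-132.7 -152.4] frontL [-134.7  146.8]
cast 433 [-76.1   1. ]
```

>>> {"op": "arm_command", "data": {"turn": [[0,0,0],[0,0,0],[0,0,0],[0,0,0]], "xyz": [[0.02,0,0],[0.02,0,0],[0.02,0,0],[0.02,0,0]], "claw": [0,0,0,0]}}

```text
time_s: 21.25
position: [0.5177, -0.2068, 0.0203]
tool_rot: [[0.99, 0.137, -0.008], [0.137, -0.991, 0.001], [-0.007, -0.002, -1.0]]
ft_force: [-14.0, -5.6, 0.3]
grip_width: 0.0002
gripper_force: 7.6
```

>>> {"op": "arm_command", "data": {"turn": [[0,0,0],[0,0,0],[0,0,0],[0,0,0]], "xyz": [[0.02,0,0],[0.02,0,0],[0.02,0,0],[0.02,0,0]], "claw": [0,0,0,0]}}

```text
time_s: 21.65
position: [0.521, -0.2063, 0.0201]
tool_rot: [[0.99, 0.137, -0.009], [0.137, -0.991, 0.002], [-0.009, -0.003, -1.0]]
ft_force: [-17.7, -5.8, -0.3]
grip_width: -0.0001
gripper_force: 8.9
```

```bash
python3 - <<'E'
from h import *
st(); unit('u7')
E
```

```text
t 21.65 rail [-145.1 -124.9] z 20.1 yaw 7.9 F -18.3 -3.3 -0.3
size [130.3 299.7] yaw 2.68 centre [-65.8  -2.4] rearR [   6.3 -149.1] rearL [ -7.7 150.3] frontR [-123.8 -155.2] frontL [-137.8  144.2]
cast 422 [-72.5   2.7]
```

>>> {"op": "arm_command", "data": {"turn": [[0,0,0],[0,0,0],[0,0,0],[0,0,0],[0,0,0],[0,0,0],[0,0,0],[0,0,0],[0,0,0],[0,0,0],[0,0,0],[0,0,0]], "xyz": [[-0.2,0,0],[-0.2,0,0],[-0.24,0,0],[0,-0.7,0],[0,-0.7,0],[0,-0.7,0],[0,-0.7,0],[0,-0.7,0],[0,-0.7,0],[0,-0.45,0],[0,-0.25,0],[0,0,0]], "claw": [0,0,0,0,0,0,0,0,0,0,0,0]}}

```text
time_s: 22.9
position: [0.4592, 0.0329, 0.0215]
tool_rot: [[0.99, 0.139, 0.0], [0.139, -0.99, 0.0], [0.0, 0.0, -1.0]]
ft_force: [-0.6, 0.5, -0.4]
grip_width: -0.0001
gripper_force: 0.0
```

```bash
python3 - <<'E'
from h import *
st(); unit('u8')
a=np.load('pics/u8.npz')['im'][150:260,225:400]; snap('side','s2'); b=np.load('pics/s2.npz')['im'][130:265,235:365]
a=cv2.resize(a,(700,440),interpolation=cv2.INTER_CUBIC)
cv2.imwrite('pics/c8.png',a)
cv2.imwrite('pics/c8s.png',cv2.resize(b,None,fx=4.4,fy=4.4,interpolation=cv2.INTER_CUBIC))
S=np.load('pics/u8.npz')
P=cloud(S); q=rail(P); z=P[...,2]
# rail front edge
for y in (-125,-60,0,60,125):
    m=(abs(q[...,1]-y)<12)&(z>.038)&(z<.052)&(q[...,0]>5)&(q[...,0]<50)
    print(y,'rail top x',np.percentile(q[m][:,0],[2,98]).round(1))
E
```

```text
t 22.9 rail [-173.7  120.4] z 21.5 yaw 7.97 F -0.5 0.6 -0.4
size [130.4 299.7] yaw 2.55 centre [-66.   -2.6] rearR [   5.8 -149.4] rearL [ -7.5 150.1] frontR [-124.4 -155.2] frontL [-137.8  144.3]
cast 399 [-67.1   7.9]
-125 rail top x [ 8.  37.7]
-60 rail top x [14.5 38.1]
0 rail top x [14.2 38.1]
60 rail top x [14.7 38.6]
125 rail top x [ 6.  38.3]
```

View pics/c8.png

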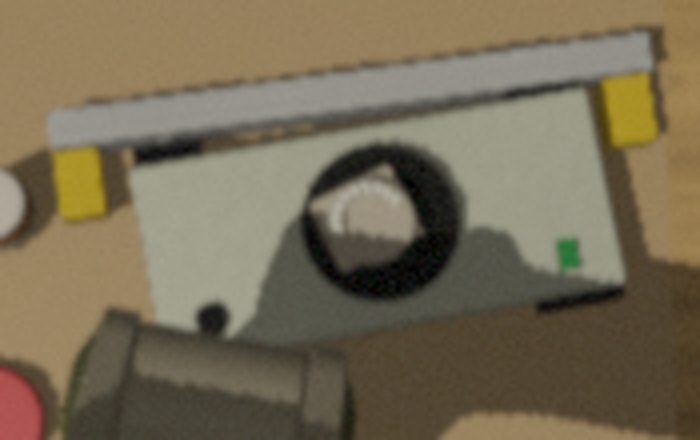

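View pics/c8s.png

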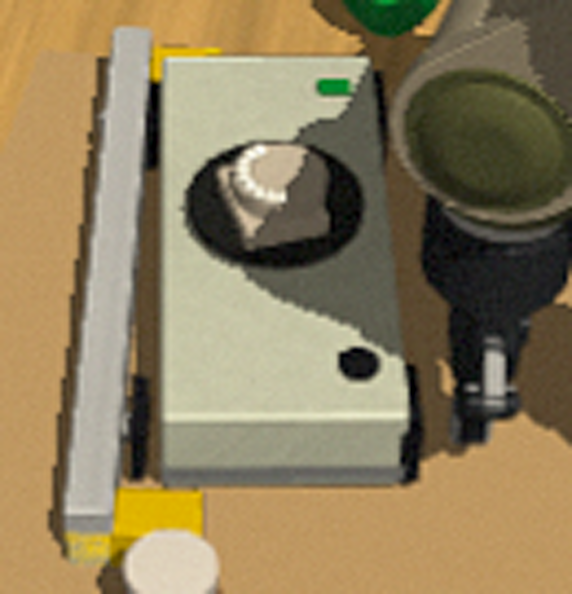

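The top crop shows the right buffer pressed at about (550,95) and the left one still free at about (168,150). The cast is still standing on the table. Now the final left push.

>>> {"op": "arm_command", "data": {"turn": [[0,0,0],[0,0,0],[0,0,0],[0,0,0],[0,0,0],[0,0,0],[0,0,0],[0,0,0],[0,0,0],[0,0,0],[0,0,0],[0,0,0]], "xyz": [[0.12,0,0],[0.12,0,0],[0.02,0,0],[0.02,0,0],[0.02,0,0],[0.02,0,0],[0.02,0,0],[0.02,0,0],[0.02,0,0],[0.02,0,0],[0.02,0,0],[0.02,0,0]], "claw": [0,0,0,0,0,0,0,0,0,0,0,0]}}

```text
time_s: 24.2
position: [0.4775, 0.0356, 0.0205]
tool_rot: [[0.99, 0.138, -0.009], [0.138, -0.99, 0.001], [-0.009, -0.002, -1.0]]
ft_force: [-12.4, -0.5, 1.9]
grip_width: -0.0001
gripper_force: 6.5
```

>>> {"op": "arm_command", "data": {"turn": [[0,0,0],[0,0,0],[0,0,0],[0,0,0],[0,0,0],[0,0,0]], "xyz": [[0.02,0,0],[0.02,0,0],[0.02,0,0],[0.02,0,0],[0.02,0,0],[0.02,0,0]], "claw": [0,0,0,0,0,0]}}

```text
time_s: 24.8
position: [0.4829, 0.0368, 0.0202]
tool_rot: [[0.99, 0.138, -0.011], [0.138, -0.99, 0.001], [-0.01, -0.003, -1.0]]
ft_force: [-13.0, 0.6, 0.8]
grip_width: -0.0003
gripper_force: 6.8
```

```bash
python3 - <<'E'
from h import *
st(); unit('u9')
E
```

```text
t 24.8 rail [-149.7  121.1] z 20.2 yaw 7.91 F -12.8 2.4 0.8
size [130.  299.7] yaw 0.47 centre [-64.1  -2.7] rearR [   2.1 -152. ] rearL [ -0.3 147.7] frontR [-127.9 -153.1] frontL [-130.4  146.7]
cast 393 [-65.3   7.5]
```

>>> {"op": "arm_command", "data": {"turn": [[0,0,0],[0,0,0],[0,0,0],[0,0,0],[0,0,0],[0,0,0]], "xyz": [[0.02,0,0],[0.02,0,0],[0.02,0,0],[0.02,0,0],[0.02,0,0],[0.02,0,0]], "claw": [0,0,0,0,0,0]}}

```text
time_s: 25.45
position: [0.4876, 0.0378, 0.0198]
tool_rot: [[0.99, 0.138, -0.014], [0.138, -0.99, 0.002], [-0.013, -0.004, -1.0]]
ft_force: [-16.9, 1.3, 2.0]
grip_width: 0.0004
gripper_force: 8.8
```

```bash
python3 - <<'E'
from h import *
st(); unit('u10')
E
```

```text
t 25.45 rail [-144.9  121.5] z 19.8 yaw 7.91 F -16.5 3.6 2.0
size [130.3 299.5] yaw -1.02 centre [-62.2  -2.5] rearR [   0.3 -153.5] rearL [  5.6 146. ] frontR [-130.  -151.1] frontL [-124.7  148.4]
cast 387 [-63.3   7.9]
```

>>> {"op": "arm_command", "data": {"turn": [[0,0,0],[0,0,0],[0,0,0]], "xyz": [[0.015,0,0],[0.015,0,0],[0.015,0,0]], "claw": [0,0,0]}}

```text
time_s: 25.8
position: [0.4893, 0.0383, 0.0197]
tool_rot: [[0.99, 0.138, -0.015], [0.138, -0.99, 0.002], [-0.014, -0.004, -1.0]]
ft_force: [-20.3, 0.6, 1.2]
grip_width: -0.0003
gripper_force: 9.4
```

>>> {"op": "arm_command", "data": {"turn": [[0,0,0],[0,0,0],[0,0,0],[0,0,0],[0,0,0],[0,0,0],[0,0,0],[0,0,0],[0,0,0],[0,0,0],[0,0,0]], "xyz": [[-0.2,0,0],[-0.3,0,0],[0,0.7,0],[0,0.7,0],[0,0.7,0],[0,0.7,0],[0,0.7,0],[0,0.7,0],[0,0.45,0],[0,0.25,0],[0,0,0]], "claw": [0,0,0,0,0,0,0,0,0,0,0]}}

```text
time_s: 26.9
position: [0.5044, -0.2101, 0.0213]
tool_rot: [[0.991, 0.135, 0.001], [0.135, -0.991, -0.001], [0.001, 0.001, -1.0]]
ft_force: [0.6, 0.2, 0.5]
grip_width: -0.0005
gripper_force: 0.0
```

```bash
python3 - <<'E'
from h import *
st(); unit('u11')
E
```

```text
t 26.9 rail [-162.1 -126.4] z 21.3 yaw 7.79 F 0.7 0.1 0.5
size [130.1 299.7] yaw -1.49 centre [-61.9  -2.6] rearR [  -0.8 -154.1] rearL [  7.  145.5] frontR [-130.8 -150.7] frontL [-123.1  148.9]
cast 418 [-68.2   3.7]
```

>>> {"op": "arm_command", "data": {"turn": [[0,0,0],[0,0,0],[0,0,0],[0,0,0],[0,0,0],[0,0,0],[0,0,0],[0,0,0],[0,0,0],[0,0,0],[0,0,0],[0,0,0]], "xyz": [[0.1,0,0],[0.1,0,0],[0.015,0,0],[0.015,0,0],[0.015,0,0],[0.015,0,0],[0.015,0,0],[0.015,0,0],[0.015,0,0],[0.015,0,0],[0.015,0,0],[0.015,0,0]], "claw": [0,0,0,0,0,0,0,0,0,0,0,0]}}

```text
time_s: 28.15
position: [0.5187, -0.2066, 0.0206]
tool_rot: [[0.991, 0.137, -0.007], [0.137, -0.991, 0.001], [-0.007, -0.002, -1.0]]
ft_force: [-12.5, -4.2, 0.9]
grip_width: 0.0003
gripper_force: 7.0
```

>>> {"op": "arm_command", "data": {"turn": [[0,0,0],[0,0,0],[0,0,0],[0,0,0],[0,0,0],[0,0,0]], "xyz": [[0.01,0,0],[0.01,0,0],[0.01,0,0],[0.01,0,0],[0.01,0,0],[0.01,0,0]], "claw": [0,0,0,0,0,0]}}

```text
time_s: 28.75
position: [0.5212, -0.2062, 0.0204]
tool_rot: [[0.991, 0.137, -0.008], [0.137, -0.991, 0.002], [-0.008, -0.003, -1.0]]
ft_force: [-16.9, -5.5, 1.3]
grip_width: -0.0002
gripper_force: 8.2
```

```bash
python3 - <<'E'
from h import *
st(); unit('u12')
E
```

```text
t 28.75 rail [-145.  -124.9] z 20.4 yaw 7.88 F -17.5 -3.1 1.3
size [130.1 300.1] yaw 0.11 centre [-60.5  -2.8] rearR [   4.8 -152.7] rearL [  4.3 147.4] frontR [-125.3 -153. ] frontL [-125.9  147.2]
cast 410 [-67.4   1.9]
```

>>> {"op": "arm_command", "data": {"turn": [[0,0,0],[0,0,0],[0,0,0],[0,0,0],[0,0,0],[0,0,0],[0,0,0],[0,0,0],[0,0,0],[0,0,0],[0,0,0],[0,0,0]], "xyz": [[-0.1,0,0],[-0.3,0,0],[-0.4,0,0],[-0.2,0,0],[0,0,-0.7],[0,0,-0.7],[0,0,-0.7],[0,0,-0.7],[-0.5,0.5,0],[-0.5,0.5,0],[-0.5,0.5,0],[0,0,0]], "claw": [0,0,0,0,0,0,0,0,0,0,0,0]}}

```text
time_s: 30.0
position: [0.4095, -0.3005, 0.1616]
tool_rot: [[0.991, 0.133, 0.001], [0.133, -0.991, -0.001], [0.0, 0.001, -1.0]]
ft_force: [0.2, 0.2, 0.4]
grip_width: 0.0002
gripper_force: 0.0
```

```bash
python3 - <<'E'
from h import *
st(); unit('u13')
S=np.load('pics/u13.npz'); a=S['im'][150:275,180:440]
cv2.imwrite('pics/c13.png',cv2.resize(a,None,fx=3,fy=3,interpolation=cv2.INTER_CUBIC))
snap('side','s3'); cv2.imwrite('pics/c13s.png',cv2.resize(np.load('pics/s3.npz')['im'][130:265,235:365],None,fx=4.4,fy=4.4,interpolation=cv2.INTER_CUBIC))
# buffer tops (34/2+26=43 high) front edges by depth and fresh buffer reference in top0
for n in('top0','u13'):
    S=np.load(f'pics/{n}.npz');P=cloud(S);q=rail(P);z=P[...,2]
    for y in(-125,125):
        m=(abs(q[...,1]-y)<18)&(z>.036)&(z<.054)&(q[...,0]>-20)&(q[...,0]<50)
        print(n,y,np.percentile(q[m][:,0],[1,5]).round(1))
E
```

```text
t 30.0 rail [-268.5 -203. ] z 161.6 yaw 7.65 F 0.2 0.2 0.4
size [130.4 299.9] yaw 0.05 centre [-60.6  -2.7] rearR [   4.7 -152.6] rearL [  4.4 147.3] frontR [-125.7 -152.8] frontL [-125.9  147.1]
cast 389 [-61.4   7.8]
top0 -125 [0.1 0.9]
top0 125 [0.7 1.3]
u13 -125 [7.5 9.2]
u13 125 [7.8 9.1]
```

View pics/c13.png

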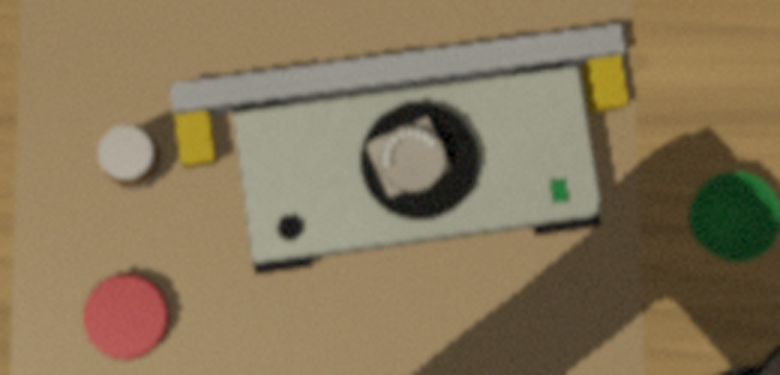

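View pics/c13s.png

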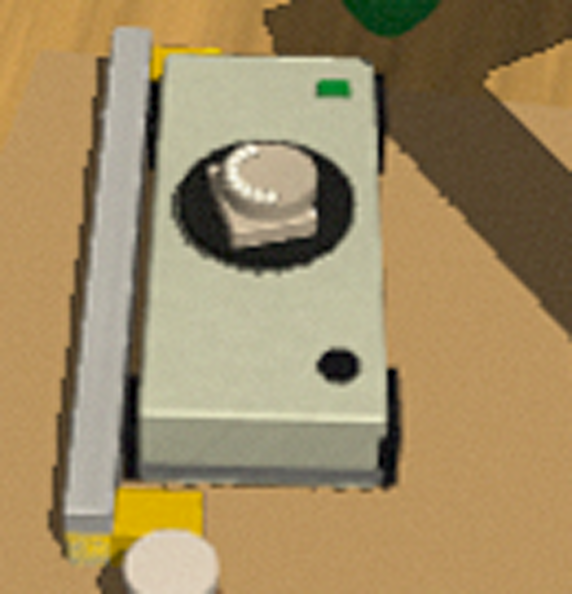

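The unit stands square between the yellow blocks, with its rear against both buffers at (250,105) and (550,72) in the top crop. Both are pressed in about 4.5 mm. The cast is upright and the bystanders have not moved.

```bash
python3 -c "
from rig import env
print(env.close_job())"
```

```text
the job is handed in; nothing more can be done
None
```

The vibrator is parked square to the rail between the yellow blocks, with both buffers pressed in about 4.5 mm by camera estimate (good to about 2 mm); highest force read was about 20 N (sampled at the end of each move), yaw stayed within about 6°, the cast is still standing, the arm is backed off, and the job was handed in at about 30 s.

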